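Move a hook carrier over the rail stop and click it into the next rail's catch

TASK

On the parts-hanging rails, take the hook carrier that holds the rectangular plate, lift it over the end stop of its rail and hang it on the open end of the next rail. Then slide it gently along that rail until it clicks in behind the spring catch near the far end, and let go. Set it down softly, never force it against the rails or squash the rubber buffer behind the catch flat, and leave the carrier with the round disc and the other things on the bench alone.

Things in the scene. Friction and masses are not known exactly. Their poses are not given: they have to be found in the camera images.
- carrier: Aluminium hook carrier with a dark rectangular plate, about 0.4 kg. Origin: middle of the saddle's underside, the face that bears on the rail's top; y along the rail, z up. Saddle 24 (x) x 30 (y) x 6 mm high. Throat for the rail x = -7 to 7 mm: on the -x side a lip down to z = -16, on the +x side a back leg (outer face x = 12, 30 mm wide) down to z = -86 mm. Hangs level by itself.
- carrier_tab (a point): Point in the carrier's upright grip tab, 42 mm above the carrier's origin: the place to grip, from above, fingers closing along the carrier's y. The tab is 26 (x) x 12 (y) mm and spans z = 6 to 58 mm over the carrier's origin. Keep fingertips 21 mm or more above that origin, to clear end stop and catch.
- carrier_foot (a point): Middle of the foot at the carrier's bottom, 83 mm below its origin: returns from the back leg under the rail, top face at z = -81 mm, and carries the plate (6 x 74 x 66 mm, down to z = -152). While the hook is over a rail, do not raise it more than 50 mm above its seat, or the foot strikes the rail from below.
- rail_a: The rail on which the carrier starts: level steel flat bar 8 mm thick (x), 24 mm high. Origin: middle of its top edge at its inner end; the bar runs 290 mm along its own +y to a post. At y = 0 to 6 mm an end stop, an upright lug as thick as the bar, stands 14 mm above the top edge.
- rail_b: The next rail, the same bar with its own height and heading. Origin: middle of its top edge at its open inner end (no stop there); it runs 290 mm along its own -y to a post. It is free for the carrier's middle down to y = -75 mm; farther on is the spring catch: first a sprung pawl on the +x side, then, 33 mm behind the pawl's holding face, a rubber buffer across the rail.
- catch_zone (a point): Point on top of rail_b, 140 mm from its open end: middle of the zone where the catch is clamped. The pawl's holding face may lie up to 18 mm either side along the rail; where is not reported: feel for it. Clicked in, the carrier's middle is 15 to 18 mm beyond the holding face. Nothing of the catch stands over 20 mm above the rail's top.
- pawl (a joint): The catch's pawl: 0 = sprung out, grows (m) as the carrier's leg pushes its ramp aside (met when the carrier's middle is about 36 mm short of the holding face), about 7 mm while the leg passes (some 30 mm of way), near 0 again once clicked in. Pushing past it takes 6 to 13 N along the rail, friction on the rail included.
- buffer (a joint): Compression (m) of the rubber buffer behind the pawl: 0 = free, 4 mm = squashed flat. The carrier meets it 3 mm after the click; from there the push rises by 6 N per mm. It is only there to be touched or lightly pressed; it must not be squashed flat (over 20 N).
- other_carrier: A like hook carrier with a round disc, hanging farther out on the first rail; to be left alone. Origin: middle of its saddle's underside.
- spray_can: Bystander: upright grey spray can, 66 mm across, 190 mm high; origin under its centre.
- bolt_bin: Bystander: grey open bin 120 x 160 x 60 mm; origin under its centre.
- solvent: Bystander: blue bottle, 60 mm across, 130 mm high; origin under its centre.
- offcut: Bystander: steel angle offcut, 50 x 90 x 50 mm; origin under its centre.
- tape: Bystander: roll of black tape, 90 mm across, 24 mm high; origin under its centre.
- spanner: Bystander: a spanner lying on the bench.
- mallet: Bystander: a hammer lying on the bench.
Things that resemble listed ones, but are neither listed nor needed, are in the scene too. Leave any red look-alike of the carrier alone.

How it is judged (in metres and radians):
On the way, in this order (a step that is already met when the one before it is completed fails the run):
1. the carrier hangs on the free part of the next rail, before the catch (contact force between carrier and rail_b above 0.4 N and z of carrier in the frame of rail_b between -0.003 and 0.005 m and y of carrier in the frame of rail_b between -0.125 and -0.005 m and value of joint pawl below 0.0015 m), for 0.1 s.
2. the carrier, riding on the rail, pushes the pawl aside (value of joint pawl above 0.0025 m and contact force between carrier and rail_b above 0.4 N and z of carrier in the frame of rail_b below 0.006 m), for 0.05 s.
At the end, for the whole second after the job is handed in: The carrier hangs level (within 7 degrees) and at rest on the next rail, its saddle down on the rail's top edge (within 4 mm), clicked in between pawl and buffer (its middle 133 to 188 mm along the rail) with the pawl sprung out again (within 1.5 mm), released (y of carrier in the frame of rail_b between -0.188 and -0.133 m and z of carrier in the frame of rail_b between -0.003 and 0.004 m and value of joint pawl below 0.0015 m and angle between carrier's own z axis and vertical below 0.12 rad and linear speed of carrier below 0.02 m/s); the robot touches nothing.
It fails at once if the buffer is squashed flat (more than 3.5 mm, about 21 N) (value of joint buffer above 0.0035 m).
It fails at once if the carrier is pressed against the next rail, its catch or buffer with more than 60 N (contact force between carrier and rail_b above 60 N).
It fails at once if the carrier is pressed against the first rail or its stop with more than 60 N (contact force between carrier and rail_a above 60 N).
It fails at once if the other carrier is shifted by more than 25 mm (distance of other_carrier from where it was at the start of the episode above 0.025 m).
It fails at once if a bystander on the bench is shifted by more than 30 mm (distance of any of spray_can, bolt_bin, solvent, offcut, tape, spanner, mallet from where it was at the start of the episode above 0.03 m).
It also fails if it takes over 51 s, if anything falls off the work surface, if the arm or the gripper's body presses on something with over 40 N, if the wrist force passes 120 N, or if a joint passes its speed limit or range.

ROBOT

A 6-joint arm with a two-finger parallel gripper is mounted at the origin on the work surface. World frame = base frame: x ahead of the robot, y to its left, z up, the work surface at z = 0. Lengths are in mm, angles in rad, forces in N, time in s.
With the tool pointing down it reaches from about 300 to 875 mm from the base axis. Payload 6.4 kg.
Tool frame: the origin (TCP) lies midway between the tips of the shut fingers; the grasp point (between the pads) lies 19 mm behind it; z points along the fingers, y is the line along which they close (so a half turn about z gives the same grasp; the last joint's range is limited). The gripper opens to 85 mm and grips with 20 to 120 N. Pads are 22 mm wide; open, the fingers measure 114 mm over their backs; the gripper's body (76 mm by 85 mm) begins 54 mm behind the grasp point. The pads swing forward as they close: fully open they stand 13 mm farther back than shut.
Start: joints at [1.139, 0.181, 1.607, -0, 1.354, -0.206], TCP at [128.721, 560.421, 231.288] pointing down, gripper open.
Joint ranges: [-2.99, 2.99], [-0.89, 2.07], [0.3, 2.58], [-1.14, 4.28], [0, 2.63], [-3.12, 3.12]. Speed limits (rad/s): [2.57, 2.57, 3.01, 3.14, 3.14, 3.14].

INTERFACE

Orientations are given as a rotation vector (axis times angle).
In Python, from rig import robot gives the robot as it stands.
- The arm moves only by the shell command python3 -m jog 'ROWS'. ROWS is JSON, one flat list of numbers, 7 for each row, row after row: the shift along the tool's x, y, z in units of 15 cm (1.0 is 15 cm), then the turn, a rotation vector about the tool's x, y, z in units of 180 degrees (1.0 is 180 degrees), then the opening, from 0 (shut) to 1 (fully open). A call has 1 to 10 rows; each row shifts and turns the commanded pose from where the row before left it, along the tool's axes as they then stand; what a row does not reach is not made up. A row lasts 1/12 s, in which the tool goes at most 41.7 mm and 7.16 degrees, less where a joint would pass 70% of its speed; a pose out of reach is approached as far as the arm can. A call with a number of a shift or a turn outside -1 to 1 is refused whole. A call with a gripper value outside its range is refused whole. The fingers move at their own pace and stop on an object; the grip force is fixed at half the most. Time passes only in rows, so rows that do not move let the fingers close. It gives the time, the measured TCP pose, the force, the opening and the grip force at its end, in the units of the state.
- robot.get_obs(): the state, without advancing time (a new reading comes with each control period).
- robot.read_camera(name): name is "scene" or "top" or "wrist"; returns a dict with "image" (384x512x3 uint8, red, green, blue), "fx", "fy", "cx", "cy" (pixels), "R" (3x3) and "t" (3): a world point X has camera coordinates R X + t; the wrist camera has in their place "tool_from_camera" (4x4, takes a point from camera to tool coordinates, whose origin is the TCP and whose axes are the flange's). Camera axes: x right, y down, z forward; pixel columns grow to the right and rows downward; lengths in mm; the calibration is good to about 2 mm. A picture is of the moment at which its call begins: read the wrist's pose just before it. There is no depth.
- robot.hand_in(): hands the job in; it is judged then, once.
The state is a dict: "time": time; "joint_positions": joint angles; "joint_vel": joint speeds; "joint_efforts": joint torques, N m; "tcp_pos": TCP position; "orientation": TCP orientation; "wrist_force": force on the tool from outside, world axes, zero at the start; "ft_torque": the same for the moment, N m; "finger_gap": finger opening in mm; "finger_force": force on a finger pad.
Only numpy, scipy, OpenCV 4.12 (cv2) and the standard library are available. Lean on these libraries where they do the work, as an engineer would, in place of code of your own. Each camera call takes 0.05 s, during which the arm holds its last target. There are 200 camera calls.

## Working session

There is one attempt and no reset: what is moved stays moved. The work goes in short steps, Python scripts to look and compute and a shell command to move; the robot and the scene stay as the last step left them, time stands still between calls to the robot, and variables do not carry over. Pictures are saved under pics/ and viewed, at most 10 in all, crops included, and the job is handed in when it is done.

```bash
mkdir -p pics; python3 - <<'E'
from rig import robot
import cv2,numpy as np
o=robot.get_obs();print(o)
for n in("scene","top"):
    c=robot.read_camera(n);cv2.imwrite(f"pics/{n}0.png",cv2.resize(c["image"][:,:,::-1],(800,600),interpolation=cv2.INTER_CUBIC))
    np.savez(f"pics/{n}0.npz",**c);print(n,c["fx"],c["cx"],c["cy"],np.round(c["R"],3).tolist(),c["t"])
E
```

```text
{'time': 0.0, 'joint_positions': array([ 1.13873972e+00,  1.81510973e-01,  1.60802249e+00, -1.37440431e-05,
        1.35381803e+00, -2.06268010e-01]), 'joint_vel': array([ 0.00089085, -0.00059939,  0.00082995,  0.00045765, -0.00186822,
       -0.00044989]), 'joint_efforts': array([-2.52548680e-04, -4.44876444e+01, -3.51334119e+01, -2.80661288e-04,
        9.14122764e-03,  6.61042293e-06]), 'tcp_pos': array([128.45614254, 559.88911007, 230.39407167]), 'orientation': array([-3.53849500e-01, -3.12105765e+00,  2.62942451e-03]), 'wrist_force': array([-0.44028832,  0.14598089,  0.41779767]), 'ft_torque': array([-0.0090219 , -0.00855726, -0.02735755]), 'finger_force': 0.0, 'finger_gap': 85.5071571623399}
scene 433.9447155827251 257.7811409427793 187.77248930651825 [[0.293, 0.956, 0.009], [0.671, -0.199, -0.714], [-0.681, 0.215, -0.7]] [-173.75865911 -215.43269141 1813.81822918]
top 474.6870081795153 253.14063252587002 191.39062546358068 [[0.015, -1.0, -0.003], [-0.998, -0.015, -0.056], [0.056, 0.004, -0.998]] [1.24849858e+00 5.21424088e+02 1.69015871e+03]
```

View pics/scene0.png

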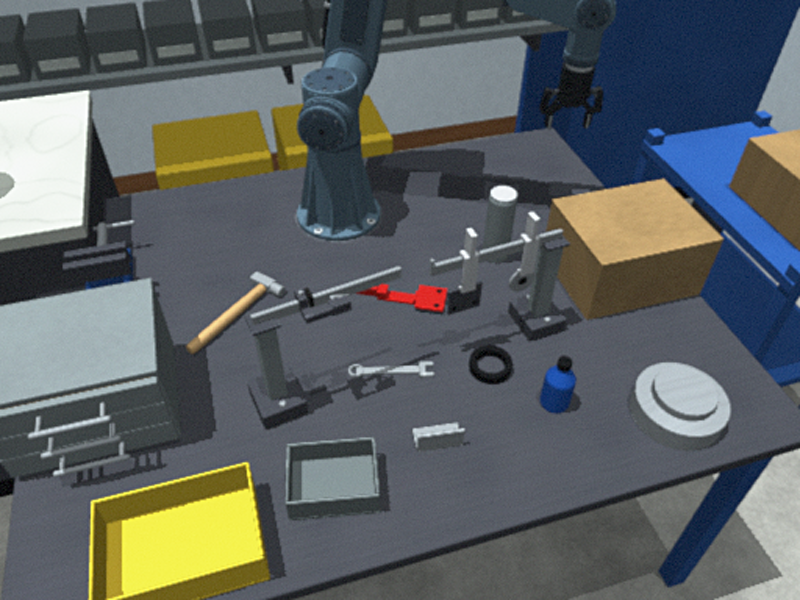

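View pics/top0.png

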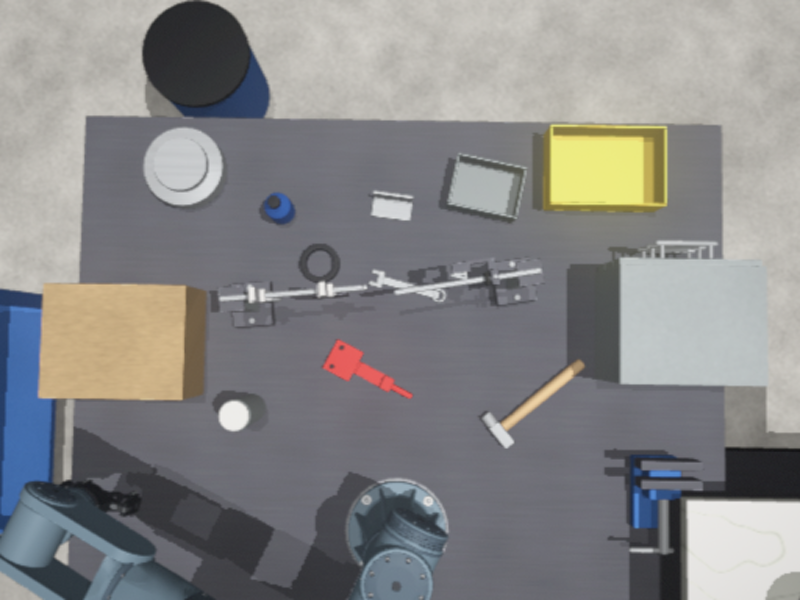

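The scene view shows the carrier's tab top at about (470,232) and rail A's inner end at (433,265). Rail B runs from its open end at (400,270) to its post at (255,318), with the catch at about (305,297). The top view has the carrier at (324,290), A's end at (367,289) and B's open end at (395,291). I'll crop in closer for the measurements.

```bash
python3 - <<'E'
import cv2,numpy as np
a=np.load("pics/top0.npz")["image"][160:220,135:350,::-1];b=np.load("pics/scene0.npz")["image"][130:215,155:370,::-1]
f=lambda i:cv2.resize(i,None,fx=3.72,fy=3.72,interpolation=cv2.INTER_CUBIC)
m=np.vstack([f(a),f(b)]);print(m.shape,f(a).shape);cv2.imwrite("pics/crop.png",m)
E
```

```text
(539, 800, 3) (223, 800, 3)
```

View pics/crop.png

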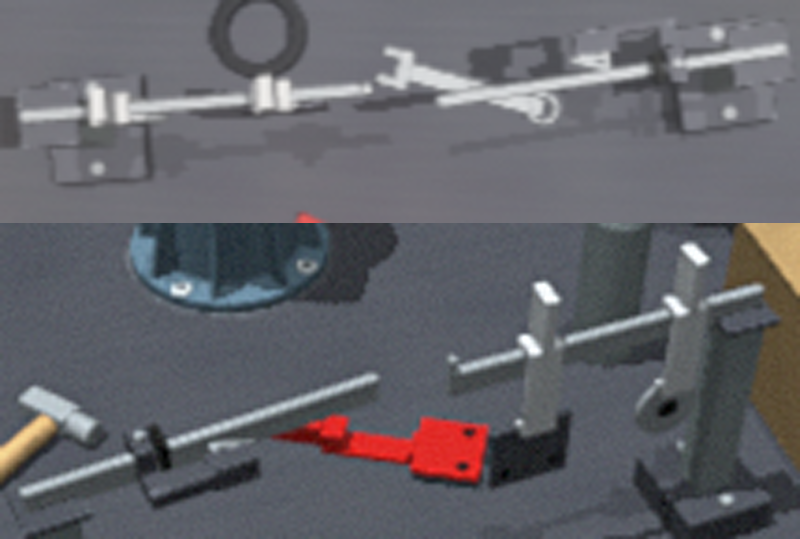

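The top crop shows the tab top at about (264,93), A's ends at (370,89) and (22,117), and B's ends at (440,101) and (787,47). In the scene crop the tab top is at (545,293), A's stop at (453,360), A's far end at (762,289), and B's ends at (376,378) and (22,492). The catch is at about (150,447).

```bash
cat > tri.py <<'E'
import numpy as np
def P(c):
    K=np.array([[c["fx"],0,c["cx"]],[0,c["fy"],c["cy"]],[0,0,1]],float)
    return K@np.c_[c["R"],np.ravel(c["t"])]
def tri(obs):
    A=[]
    for p,(u,v) in obs: A+= [u*p[2]-p[0], v*p[2]-p[1]]
    A=np.array(A);X=np.linalg.lstsq(A[:,:3],-A[:,3],rcond=None)[0]
    r=[np.round((p@np.r_[X,1])[:2]/(p@np.r_[X,1])[2]-q,1) for p,q in obs]
    return X,r
E
python3 - <<'E'
import numpy as np
from tri import *
T=P(np.load("pics/top0.npz"));S=P(np.load("pics/scene0.npz"))
k=3.72
for n,t,s in [("tab",(264,93),(545,293)),("otab",(96,104),(694,254)),("Aend",(370,89),(453,358)),("Afar",(22,117),(762,289)),("Bopen",(440,101),(376,378)),("Bfar",(787,47),(22,492))]:
    X,r=tri([(T,np.array([135+(t[0]+.5)/k-.5,160+(t[1]+.5)/k-.5])),(S,np.array([155+(s[0]+.5)/k-.5,130+(s[1]-223+.5)/k-.5]))])
    print(n,X.round(1),np.array(r).round(1).tolist())
E
```

```text
tab [523.1 150.5 309.6] [[-0.3, -0.1], [-0.3, 0.0]]
otab [512.2 284.1 310.8] [[-0.2, -0.1], [-0.2, 0.0]]
Aend [531.3  69.9 268.2] [[-1.0, -0.3], [-1.3, 0.0]]
Afar [504.6 358.5 251.1] [[-0.6, -0.3], [-0.7, 0.1]]
Bopen [522.6  10.8 254.6] [[-0.5, -0.1], [-0.6, 0.0]]
Bfar [ 571.4 -275.8  258.3] [[-0.6, -0.1], [-0.8, -0.0]]
```

```bash
python3 -m jog '[0,0,-0.25,0,0,-0.0337,1, 0,0,-0.25,0,0,-0.0337,1, 0,0,-0.25,0,0,-0.0337,1, 0,0,-0.25,0,0,0,1, -0.148,-0.185,0,0,0,0,1, -0.148,-0.185,0,0,0,0,1, -0.148,-0.185,0,0,0,0,1, -0.148,-0.185,0,0,0,0,1, -0.148,-0.185,0,0,0,0,1, -0.148,-0.185,0,0,0,0,1]'
python3 -m jog '[-0.148,-0.185,0,0,0,0,1, -0.148,-0.185,0,0,0,0,1, -0.148,-0.185,0,0,0,0,1, -0.148,-0.185,0,0,0,0,1, -0.148,-0.185,0,0,0,0,1, -0.148,-0.185,0,0,0,0,1, -0.148,-0.185,0,0,0,0,1, -0.148,-0.185,0,0,0,0,1, -0.148,-0.185,0,0,0,0,1, -0.148,-0.185,0,0,0,0,1]'
cat > pose.py <<'E'
import numpy as np
from scipy.spatial.transform import Rotation as Ro
def delta(o,pos,head):
    "tool-frame move to TCP pos (mm) with tool y heading `head` deg ccw of world +y; turn listed last"
    R=Ro.from_rotvec(o["orientation"]).as_matrix();h=np.radians(head)
    y=np.array([-np.sin(h),np.cos(h),0]);z=np.array([0,0,-1.]);G=np.c_[np.cross(y,z),y,z]
    print("shift units",(R.T@(np.array(pos)-o["tcp_pos"])/150).round(4),"turn units",(Ro.from_matrix(R.T@G).as_rotvec()/np.pi).round(4),"head",np.degrees(np.arctan2(-R[0,1],R[1,1])).round(2))
E
python3 - <<'E'
from rig import robot
import cv2,numpy as np
from pose import delta
o=robot.get_obs();print(o["time"],o["tcp_pos"],o["wrist_force"]);delta(o,(523,150,275),5.3)
c=robot.read_camera("wrist");np.savez("pics/w1.npz",pos=o["tcp_pos"],rv=o["orientation"],**c);print(c["fx"],c["tool_from_camera"].round(3).tolist())
cv2.imwrite("pics/w1.png",cv2.resize(c["image"][:,:,::-1],(800,600),interpolation=cv2.INTER_CUBIC))
E
```

```text
time: 0.93
tcp_pos: [277.3, 405.4, 381.0]
orientation: [0.145, -3.138, 0.0]
wrist_force: [0.9, 0.1, 1.3]
finger_gap: 85.4
finger_force: 0.0
time: 1.77
tcp_pos: [523.9, 149.3, 380.9]
orientation: [0.144, -3.138, -0.0]
wrist_force: [0.4, 0.7, 1.0]
finger_gap: 85.3
finger_force: 0.0
1.7667 [523.92305023 149.30161601 380.89295248] [0.3760807  0.71284038 1.03040714]
shift units [0.0052 0.0051 0.706 ] turn units [ 0.     -0.0002 -0.0003] head 5.25
322.11631769549047 [[-0.001, -0.958, -0.287, 73.417], [1.0, -0.001, -0.0, 0.75], [-0.0, -0.287, 0.958, -142.274], [0.0, 0.0, 0.0, 1.0]]
```

View pics/w1.png

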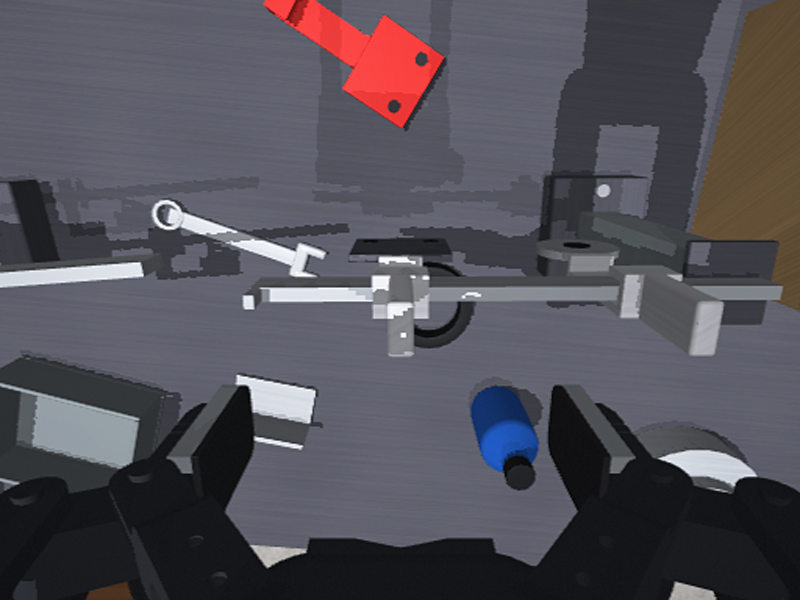

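The wrist view has the tab at columns 388–414, ending at row 357, above the saddle at columns 372–428. A's stop is at about (249,300) and B's open end at about (145,270). I'll project my estimate to compare.

```bash
cat > wproj.py <<'E'
import numpy as np
from scipy.spatial.transform import Rotation as Ro
def W(c):
    T=np.eye(4);T[:3,:3]=Ro.from_rotvec(c["rv"]).as_matrix();T[:3,3]=c["pos"]
    K=np.array([[c["fx"],0,c["cx"]],[0,c["fy"],c["cy"]],[0,0,1]],float)
    return K@np.linalg.inv(T@c["tool_from_camera"])[:3]
def proj(M,X):
    q=M@np.r_[X,1];return q[:2]/q[2]
def up(uv): return (np.array(uv)+.5)/.64-.5   # to 800x600 picture
def down(uv): return (np.array(uv)+.5)*.64-.5
def onz(M,uv,z): # ray meets plane z
    A=np.array([M[i,:3]-uv[i]*M[2,:3] for i in(0,1)]);b=-np.array([M[i,3]-uv[i]*M[2,3] for i in(0,1)])
    return np.linalg.solve(A[:,:2],b-A[:,2]*z)
E
python3 - <<'E'
from wproj import *
c=np.load("pics/w1.npz");M=W(c)
h=np.radians(5.3);ex=np.array([np.cos(h),np.sin(h),0]);ey=np.array([-np.sin(h),np.cos(h),0]);O=np.array([523.1,150.5,251.8])
for n,p in [("tabtop x%+d y%+d"%(a,b),(a,b,58)) for a in(-13,13) for b in(-6,6)]+[("sad %d %d"%(a,b),(a,b,6)) for a in(-12,12) for b in(-15,15)]+[("tabbase",(-13,0,6))]:
    print(n,up(proj(M,O+ex*p[0]+ey*p[1]+np.array([0,0,p[2]]))).round(0))
for n,uv,z in [("Bopen",(145,270),256.5),("Bfarvis",(0,277),256.5),("Astop top",(249,302),265.5),("Aright",(780,293),251.5)]: print(n,onz(M,down(uv),z).round(1))
E
```

```text
tabtop x-13 y-6 [388. 291.]
tabtop x-13 y+6 [415. 290.]
tabtop x+13 y-6 [389. 346.]
tabtop x+13 y+6 [415. 346.]
sad -12 -15 [374. 266.]
sad -12 15 [429. 266.]
sad 12 -15 [374. 309.]
sad 12 15 [429. 309.]
tabbase [402. 265.]
Bopen [526.   10.8]
Bfarvis [537.1 -68.2]
Astop top [536.2  69.7]
Aright [508.7 362.5]
```

The picture sits about 9 px lower than predicted, so I set x to +4 mm. Next I descend and grip.

```bash
python3 -m jog '[-0.02,0.005,0.2,0,0,0,1, 0,0,0.2,0,0,0,1, 0,0,0.2,0,0,0,1, 0,0,0.1,0,0,0,1, 0,0,0,0,0,0,1]'
python3 -m jog '[0,0,0,0,0,0,0, 0,0,0,0,0,0,0, 0,0,0,0,0,0,0, 0,0,0,0,0,0,0, 0,0,0,0,0,0,0, 0,0,0,0,0,0,0, 0,0,0,0,0,0,0, 0,0,0,0,0,0,0]'
```

```text
time: 2.23
tcp_pos: [523.2, 151.7, 271.2]
orientation: [0.143, -3.129, 0.0]
wrist_force: [-0.1, 0.5, -0.9]
finger_gap: 85.2
finger_force: 0.0
time: 2.9
tcp_pos: [526.6, 151.7, 277.3]
orientation: [-0.144, 3.137, -0.001]
wrist_force: [-0.7, -2.1, 4.9]
finger_gap: 11.5
finger_force: 60.3
```

Gripped, with a gap of 11.5 mm. Now I lift about 30 mm and move along rail A past the stop into the gap.

```bash
python3 -m jog '[0,0,-0.03,0,0,0,0, 0,0,-0.06,0,0,0,0, 0,0,-0.06,0,0,0,0, 0,0,-0.06,0,0,0,0, 0,0,0,0,0,0,0]'
python3 -m jog '[0,-0.1,0,0,0,0,0, 0,-0.1,0,0,0,0,0, 0,-0.1,0,0,0,0,0, 0,0,0,0,0,0,0]'
```

```text
time: 3.32
tcp_pos: [527.1, 152.1, 310.4]
orientation: [-0.144, 3.135, 0.0]
wrist_force: [0.7, -0.3, -2.3]
finger_gap: 11.0
finger_force: 59.2
time: 3.65
tcp_pos: [530.4, 104.9, 307.7]
orientation: [0.141, -3.138, 0.002]
wrist_force: [0.3, -0.1, -3.8]
finger_gap: 11.4
finger_force: 59.4
```

```bash
python3 -m jog '[0,-0.1,0,0,0,0,0, 0,-0.1,0,0,0,0,0, 0,-0.1,0,0,0,0,0, 0,-0.13,0,0,0,0,0, 0,0,0,0,0,0,0, 0,0,0,0,0,0,0]'
python3 - <<'E'
from rig import robot
import cv2,numpy as np
o=robot.get_obs();print(o["time"],o["tcp_pos"],o["orientation"])
c=robot.read_camera("wrist");np.savez("pics/w2.npz",pos=o["tcp_pos"],rv=o["orientation"],**c)
cv2.imwrite("pics/w2.png",cv2.resize(c["image"][:,:,::-1],(800,600),interpolation=cv2.INTER_CUBIC))
E
```

```text
time: 4.15
tcp_pos: [536.1, 42.6, 307.7]
orientation: [0.142, -3.138, -0.001]
wrist_force: [0.2, 0.3, -3.4]
finger_gap: 11.1
finger_force: 59.4
4.15 [536.11687605  42.61215078 307.6824549 ] [ 1.41676179e-01 -3.13818897e+00 -9.04763792e-04]
```

View pics/w2.png

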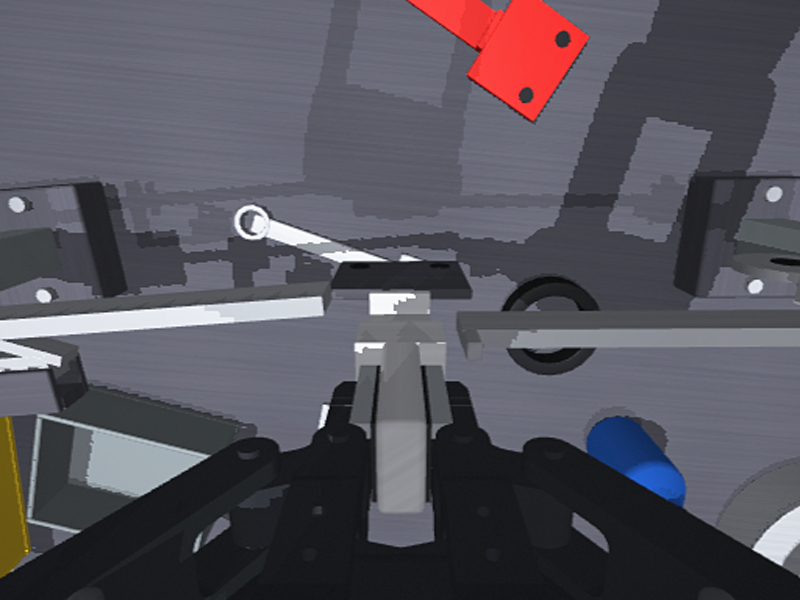

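The wrist view shows B's top face at its open end at u=323, rows 297–317, and at u=0, rows 318–340. A's top face spans rows 331–347 on the right. The carrier's saddle front edge is at about row 343, columns 355–445, and the tab top's far edge is at about row 513.

```bash
python3 - <<'E'
from wproj import *
c=np.load("pics/w2.npz");M=W(c)
q=lambda n,uv,z:print(n,onz(M,down(uv),z).round(1))
for z in(256.5,):
    q("B open near",(323,297),z);q("B open far",(323,317),z);q("B u0 near",(1,318),z);q("B u0 far",(1,340),z)
q("A near",(790,331),251.5);q("A far",(790,347),251.5);q("A near",(500,331),251.5);q("A far",(500,347),251.5)
for oz in(281.9,):
  q("sad L",(356,343),oz+6);q("sad R",(445,343),oz+6);q("tab far",(401,513),oz+58)
h=np.radians(5.25);ex=np.array([np.cos(h),np.sin(h),0]);ey=np.array([-np.sin(h),np.cos(h),0])
O=np.r_[c["pos"][:2],281.9]
for p in[(-12,-15,6),(-12,15,6),(13,0,58),(-13,0,58),(-12,0,-16),(7,-15,-81),(7,15,-81)]: print(p,up(proj(M,O+ex*p[0]+ey*p[1]+np.array([0,0,p[2]]))).round())
E
```

```text
B open near [522.3  10.9]
B open far [530.8  11.3]
B u0 near [ 542.7 -118.7]
B u0 far [ 552.4 -120. ]
A near [521.4 206.1]
A far [528.4 208.4]
A near [532.1  84.9]
A far [539.3  85.9]
sad L [528.2  27.2]
sad R [525.5  57.8]
tab far [553.8  45. ]
(-12, -15, 6) [355. 336.]
(-12, 15, 6) [442. 335.]
(13, 0, 58) [398. 497.]
(-13, 0, 58) [398. 407.]
(-12, 0, -16) [399. 315.]
(7, -15, -81) [370. 310.]
(7, 15, -81) [428. 310.]
```

```bash
python3 - <<'E'
from rig import robot
from pose import delta
o=robot.get_obs();delta(o,(518,42.2,307.7),9.2)
E
```

```text
shift units [0.1203 0.0041 0.    ] turn units [ 0.0003 -0.0001 -0.0221] head 5.22
```

```bash
python3 -m jog '[0.06,0.002,0,0,0,0,0, 0.06,0.002,0,0,0,0,0, 0,0,0,0,0,-0.022,0, 0,0,0,0,0,0,0, 0,0,0,0,0,0,0]'
python3 - <<'E'
from rig import robot
from pose import delta
import numpy as np
o=robot.get_obs();delta(o,(533.9-3.4,-33.3-.9,307.7),9.2)
E
```

```text
time: 4.62
tcp_pos: [517.5, 42.4, 308.0]
orientation: [-0.251, 3.131, -0.0]
wrist_force: [0.1, 0.9, -3.0]
finger_gap: 11.0
finger_force: 59.5
shift units [-0.004  -0.5176  0.002 ] turn units [-0.      0.0001 -0.0001] head 9.17
```

```bash
python3 -m jog '[-0.002,-0.08,0,0,0,0,0, -0.002,-0.08,0,0,0,0,0, 0,-0.08,0,0,0,0,0, 0,-0.08,0,0,0,0,0, 0,-0.1,0,0,0,0,0, 0,-0.1,0,0,0,0,0, 0,0,0,0,0,0,0, 0,0,0,0,0,0,0]'
python3 - <<'E'
from rig import robot
import cv2,numpy as np
o=robot.get_obs();print(o["time"],o["tcp_pos"],o["orientation"])
c=robot.read_camera("wrist");np.savez("pics/w3.npz",pos=o["tcp_pos"],rv=o["orientation"],**c)
cv2.imwrite("pics/w3.png",cv2.resize(c["image"][:,:,::-1],(800,600),interpolation=cv2.INTER_CUBIC))
E
```

```text
time: 5.28
tcp_pos: [531.3, -36.6, 307.5]
orientation: [0.248, -3.131, -0.001]
wrist_force: [-0.1, -0.0, -3.1]
finger_gap: 11.3
finger_force: 59.5
5.2833 [531.25348726 -36.64974858 307.4950766 ] [ 2.48036866e-01 -3.13120835e+00 -5.63359467e-04]
```

View pics/w3.png

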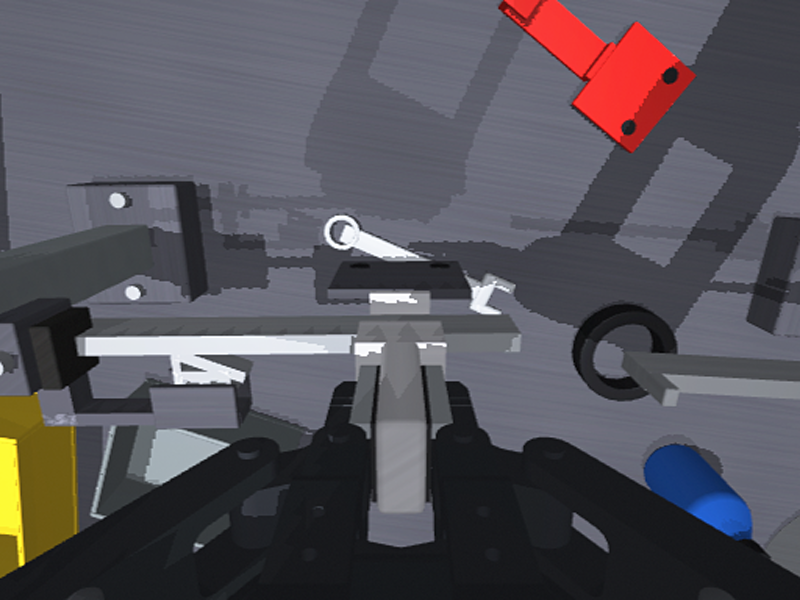

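The view shows rail B's top face, rows about 334–351 at u=520 and 337–354 at u=90, level with the tool. The carrier is over it, and the open end is at u=520.

```bash
python3 - <<'E'
from wproj import *
c=np.load("pics/w3.npz");M=W(c)
h=np.radians(9.15);ex=np.array([np.cos(h),np.sin(h)]);ey=np.array([-np.sin(h),np.cos(h)])
f=lambda n,uv,z:print(n,((onz(M,down(uv),z)-c["pos"][:2])@np.c_[ex,ey]).round(1))
for z in(255,258):
  f("B end near",(520,334),z);f("B end far",(520,351),z);f("B left near",(90,337),z);f("B left far",(90,354),z)
f("sadL",(356,343),287.9);f("sadR",(445,343),287.9);f("tabfar",(401,513),339.9)
E
```

```text
B end near [-0.1 50. ]
B end far [ 7.5 50.5]
B left near [   0.7 -127.5]
B left far [   8.3 -128.9]
B end near [-1.2 49.2]
B end far [ 6.2 49.7]
B left near [  -0.4 -125.6]
B left far [   7.  -126.9]
sadL [ -9.3 -14.6]
sadR [-9.2 16.1]
tabfar [17.7  0.7]
```

Aligned within about 1 mm. Now I lower it.

```bash
python3 -m jog '[0,0,0.04,0,0,0,0, 0,0,0.04,0,0,0,0, 0,0,0.04,0,0,0,0, 0,0,0,0,0,0,0, 0,0,0,0,0,0,0]'
python3 -m jog '[0,0,0.01,0,0,0,0, 0,0,0.01,0,0,0,0, 0,0,0,0,0,0,0]'
```

```text
time: 5.75
tcp_pos: [530.7, -34.6, 288.9]
orientation: [0.253, -3.13, -0.001]
wrist_force: [-0.1, 0.1, -3.9]
finger_gap: 11.7
finger_force: 59.5
time: 6.0
tcp_pos: [531.2, -35.0, 286.7]
orientation: [0.253, -3.131, -0.0]
wrist_force: [0.4, -0.8, -4.1]
finger_gap: 11.1
finger_force: 59.5
```

```bash
for i in 1 2; do python3 -m jog '[0,0,0.007,0,0,0,0, 0,0,0,0,0,0,0, 0,0,0,0,0,0,0]' | grep -E "tcp|wrist"; done; for i in 1 2 3 4; do python3 -m jog '[0,0,0.005,0,0,0,0, 0,0,0,0,0,0,0, 0,0,0,0,0,0,0]' | grep -E "tcp|wrist"; done
```

```text
tcp_pos: [531.2, -35.1, 285.8]
wrist_force: [-0.3, 0.5, -3.8]
tcp_pos: [531.2, -35.1, 284.6]
wrist_force: [-0.3, 0.2, -3.3]
tcp_pos: [531.2, -35.1, 283.9]
wrist_force: [0.2, 0.3, -3.4]
tcp_pos: [531.2, -35.1, 283.1]
wrist_force: [0.2, 0.4, -3.2]
tcp_pos: [531.2, -35.1, 282.4]
wrist_force: [1.0, 0.1, -3.5]
tcp_pos: [531.2, -35.1, 281.6]
wrist_force: [-0.6, -0.7, -3.3]
```

```bash
for i in 1 2 3 4; do python3 -m jog '[0,0,0.004,0,0,0,0, 0,0,0,0,0,0,0, 0,0,0,0,0,0,0]' | grep -E "tcp|wrist"; done
```

```text
tcp_pos: [531.2, -35.1, 281.0]
wrist_force: [0.0, -0.2, -3.7]
tcp_pos: [531.2, -35.1, 280.4]
wrist_force: [-0.0, -0.7, -3.2]
tcp_pos: [531.2, -35.1, 279.9]
wrist_force: [-0.5, -1.3, -3.2]
tcp_pos: [531.3, -35.1, 279.9]
wrist_force: [-2.3, 1.1, 1.3]
```

Contact with rail B, at about 5 N. Now I slide.

```bash
python3 -m jog '[0,0,0,0,0,0,0, 0,0,0,0,0,0,0, 0,-0.03,0,0,0,0,0, 0,-0.03,0,0,0,0,0, 0,0,0,0,0,0,0]' | grep -E "time|tcp|wrist"; python3 -m jog '[0,-0.03,0,0,0,0,0, 0,-0.03,0,0,0,0,0, 0,-0.03,0,0,0,0,0, 0,0,0,0,0,0,0]' | grep -E "tcp|wrist"
```

```text
time: 8.92
tcp_pos: [533.2, -44.1, 279.8]
wrist_force: [-0.1, 3.0, 3.9]
tcp_pos: [535.3, -57.5, 279.8]
wrist_force: [-0.4, 3.6, 4.2]
```

```bash
for i in 1 2 3 4 5; do python3 -m jog '[0,-0.02,0,0,0,0,0, 0,-0.02,0,0,0,0,0, 0,0,0,0,0,0,0]' | grep -E "tcp|wrist" | paste - -; done
```

```text
tcp_pos: [536.2, -62.9, 279.8]	wrist_force: [-0.8, 4.8, 5.5]
tcp_pos: [537.1, -68.8, 279.8]	wrist_force: [-1.1, 4.5, 4.9]
tcp_pos: [538.1, -74.7, 279.8]	wrist_force: [-1.1, 4.9, 5.4]
tcp_pos: [539.0, -80.6, 279.8]	wrist_force: [-0.2, 5.2, 6.7]
tcp_pos: [540.0, -86.6, 279.8]	wrist_force: [-0.7, 4.5, 5.8]
```

```bash
for i in 1 2 3 4 5; do python3 -m jog '[0,-0.02,-0.0005,0,0,0,0, 0,-0.02,0,0,0,0,0, 0,0,0,0,0,0,0]' | grep -E "tcp|wrist" | paste - -; done
```

```text
tcp_pos: [540.9, -92.5, 279.8]	wrist_force: [-0.7, 3.3, 5.6]
tcp_pos: [541.8, -98.5, 279.8]	wrist_force: [-0.2, 3.9, 5.4]
tcp_pos: [542.5, -103.8, 279.8]	wrist_force: [-1.7, 7.5, 6.2]
tcp_pos: [543.1, -109.4, 279.8]	wrist_force: [-2.9, 7.1, 7.6]
tcp_pos: [544.0, -115.3, 279.8]	wrist_force: [-4.2, 7.4, 7.2]
```

```bash
for i in 1 2 3 4; do python3 -m jog '[0,-0.02,-0.0005,0,0,0,0, 0,-0.02,0,0,0,0,0, 0,0,0,0,0,0,0]' | grep -E "tcp|wrist" | paste - -; done
```

```text
tcp_pos: [544.9, -121.6, 279.8]	wrist_force: [-2.6, 5.8, 6.0]
tcp_pos: [545.8, -127.6, 279.8]	wrist_force: [-3.4, 5.9, 5.4]
tcp_pos: [546.8, -133.6, 279.8]	wrist_force: [-3.1, 4.9, 5.2]
tcp_pos: [547.7, -139.6, 279.8]	wrist_force: [-3.6, 5.3, 3.5]
```

```bash
for i in 1 2 3 4 5 6; do python3 -m jog '[0,-0.01,0,0,0,0,0, 0,0,0,0,0,0,0, 0,0,0,0,0,0,0]' | grep -E "tcp|wrist" | paste - -; done
```

```text
tcp_pos: [547.9, -140.7, 279.8]	wrist_force: [-3.7, 6.6, 5.4]
tcp_pos: [548.1, -142.1, 279.9]	wrist_force: [-4.0, 7.0, 4.5]
tcp_pos: [548.4, -143.9, 279.8]	wrist_force: [-2.9, 5.7, 5.3]
tcp_pos: [548.6, -145.1, 279.9]	wrist_force: [-3.6, 5.9, 6.0]
tcp_pos: [548.8, -146.6, 279.9]	wrist_force: [-4.0, 6.4, 4.7]
tcp_pos: [549.5, -148.7, 279.8]	wrist_force: [-2.0, 5.6, 3.2]
```

```bash
for i in 1 2 3; do python3 -m jog '[0,-0.006,0,0,0,0,0, 0,0,0,0,0,0,0, 0,0,0,0,0,0,0]' | grep -E "tcp|wrist|gap" | paste - - -; done
```

```text
tcp_pos: [549.8, -149.9, 279.8]	wrist_force: [-1.2, 4.3, 2.9]	finger_gap: 11.4
tcp_pos: [550.0, -150.6, 279.8]	wrist_force: [-2.3, 5.7, 2.6]	finger_gap: 11.4
tcp_pos: [550.0, -151.0, 279.9]	wrist_force: [-2.0, 6.8, 3.8]	finger_gap: 11.4
```

```bash
for i in 1 2; do python3 -m jog '[0,-0.005,0,0,0,0,0, 0,0,0,0,0,0,0, 0,0,0,0,0,0,0]' | grep -E "tcp|wrist|gap" | paste - - -; done
```

```text
tcp_pos: [550.1, -151.3, 279.9]	wrist_force: [-2.0, 8.7, 4.3]	finger_gap: 11.2
tcp_pos: [550.1, -151.6, 279.9]	wrist_force: [-2.6, 10.6, 4.6]	finger_gap: 10.9
```

The force rises at about 6 N/mm, which is the buffer, so it has clicked in. I back off lightly and then release.

```bash
for i in 1 2 3 4; do python3 -m jog '[0,0.007,0,0,0,0,0, 0,0,0,0,0,0,0, 0,0,0,0,0,0,0]' | grep -E "time|tcp|wrist" | paste - - -; done
```

```text
time: 15.75	tcp_pos: [550.1, -151.5, 279.9]	wrist_force: [-1.4, 5.5, 3.4]
time: 16.0	tcp_pos: [550.1, -151.2, 279.9]	wrist_force: [-1.4, 3.3, 2.1]
time: 16.25	tcp_pos: [550.0, -150.7, 279.9]	wrist_force: [0.3, -0.4, 1.3]
time: 16.5	tcp_pos: [549.8, -149.8, 279.9]	wrist_force: [0.1, -2.2, 0.6]
```

```bash
python3 -m jog '[0,0,0,0,0,0,1, 0,0,0,0,0,0,1, 0,0,0,0,0,0,1, 0,0,0,0,0,0,1, 0,0,0,0,0,0,1, 0,0,0,0,0,0,1, 0,0,0,0,0,0,1]'; python3 -m jog '[0,0,-0.03,0,0,0,1, 0,0,-0.1,0,0,0,1, 0,0,-0.2,0,0,0,1, 0,0,-0.2,0,0,0,1, 0,0,-0.2,0,0,0,1, 0,0,0,0,0,0,1, 0,0,0,0,0,0,1]'
python3 - <<'E'
from rig import robot
import cv2,numpy as np
o=robot.get_obs()
c=robot.read_camera("wrist");np.savez("pics/w4.npz",pos=o["tcp_pos"],rv=o["orientation"],**c)
cv2.imwrite("pics/w4.png",cv2.resize(c["image"][:,:,::-1],(800,600),interpolation=cv2.INTER_CUBIC))
E
```

```text
time: 17.08
tcp_pos: [549.7, -149.1, 280.0]
orientation: [0.253, -3.131, -0.0]
wrist_force: [-0.7, -0.0, 1.0]
finger_gap: 85.5
finger_force: 0.0
time: 17.67
tcp_pos: [550.6, -149.5, 392.3]
orientation: [-0.252, 3.127, -0.004]
wrist_force: [0.0, 0.0, -1.0]
finger_gap: 85.5
finger_force: 0.0
```

View pics/w4.png

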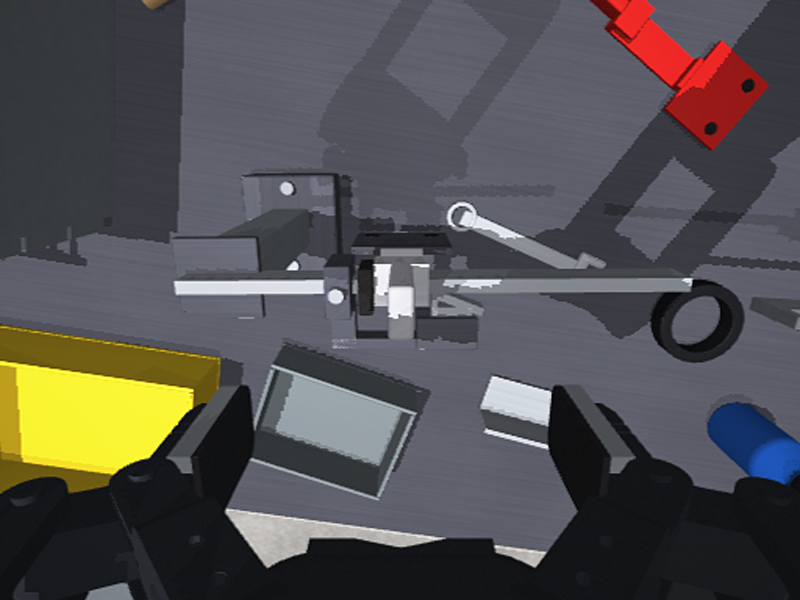

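The carrier (saddle columns 373–430) hangs level on B right at the buffer (column 366), and the gripper is clear. Its middle is about 163 mm along the rail, and the forces match the click, so I'm handing in.

```bash
python3 -c "
from rig import robot
print(robot.hand_in())"
```

```text
the job is handed in; nothing more can be done
None
```

I hung the carrier with the rectangular plate on the next rail, slid it behind the spring catch, released it and handed the job in at about 18 s. The click-in was judged from the force readings and a last wrist picture; the hand-in returned no verdict.

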